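# Take the stirrer off the crate rack and hold it slanting under the tap

## Robot

A 6-joint arm with a two-finger parallel gripper is mounted at the origin on the work surface. World frame = base frame: x ahead of the robot, y to its left, z up, the work surface at z = 0. Lengths are in m, angles in degrees, forces in N, time in s.
With the tool pointing down it reaches from about 0.4 to 0.825 m from the base axis. Payload 7 kg.
Tool frame: the origin (TCP) lies midway between the tips of the shut fingers; the grasp point (between the pads) lies 19 mm behind it (ctrl.grasp_offset is the distance from the TCP to the grasp point, in m); z points along the fingers, x is the direction in which the jaws open and shut, and the axes are right-handed (so a half turn about z gives the same grasp; the last joint's range is limited). The gripper opens to 88 mm and grips with 3 to 60 N. Pads are 19 mm wide; open, the fingers measure 130 mm over their backs; the gripper's body (78 mm by 193 mm) begins 47 mm behind the grasp point.
Start: joints at [-47.607, 20.546, 0.682, 0, -70.136, -16.507], TCP at [0.295, -0.607, 0.227] pointing down, gripper open.
Joint ranges: [-176.03, 176.03], [-82.01, 121.73], [-58.28, 71.71], [-173.87, 95.51], [-174.79, -0.11], [-173.66, 173.66]. Speed limits (degrees/s): [136.94, 136.94, 172.46, 180, 180, 180].

## Interface

Orientations are given as [roll, pitch, yaw] about the fixed x, y, z axes, in that order (R = Rz(yaw) Ry(pitch) Rx(roll)).
In Python, from plant import sensors, snapshot, order, ctrl gives the robot as it stands.
- The arm moves only by the tool send_rows, never from a script. Its argument "commands" is a list of rows, each a list of 3 entries, a list of its own where there are three numbers: the closure, from 0 (fully open) to 1 (shut), then the shift along the world's x, y, z in units of 0.25 m (1.0 is 0.25 m), then the turn, a rotation vector about the world's x, y, z in units of 360 degrees (1.0 is 360 degrees). In form: [[hand, [x, y, z], [ax, ay, az]], ...]. A call has 1 to 12 rows; each row shifts and turns the pose as measured when the row begins; what a row does not reach is not made up. A row lasts 1/10 s, in which the tool goes at most 50 mm and 8.59 degrees, less where a joint would pass 70% of its speed; a pose out of reach is approached as far as the arm can. A call with a number of a shift or a turn outside -1 to 1 is refused whole. A call with a gripper value outside its range is refused whole. The fingers move at their own pace and stop on an object; the grip force is fixed at half the most. Time passes only in rows, so rows that do not move let the fingers close. It gives the time, the measured TCP pose, the force and the opening at its end, in the units of the state.
- sensors.get_obs(): the state, without advancing time (a new reading comes with each control period).
- snapshot(name): name is "side" or "top"; returns a dict with "color" (480x640x3 uint8, blue, green, red), "z_map" (480x640 float32, m along the optical axis (not along the pixel's ray), 0 where there is no reading), "mtx" (3x3 intrinsics, pixels), "k1" (the pictures are not rectified: a ray, as slopes to the right and down, at radius r is drawn at 1 + k1 r^2 times it, then the intrinsics apply), "xyz" and "attitude" of the camera in the world. Camera axes: x right, y down, z forward; pixel columns grow to the right and rows downward; lengths in m; the calibration is good to about 2 mm. A picture is of the moment at which its call begins.
- order.close_job(): hands the job in, once; it reports no verdict.
The state is a dict: "clock": time; "joint_pos": joint angles; "qvel": joint speeds; "tau": joint torques, N m; "tool_pos": TCP position; "orientation": TCP orientation; "force": force on the tool from outside, world axes, zero at the start; "moment": the same for the moment, N m; "opening": finger opening in m.
Only numpy, scipy, OpenCV 4.12 (cv2) and the standard library are available. Lean on these libraries where they do the work, as an engineer would, in place of code of your own. Each camera call takes 0.05 s, during which the arm holds its last target.

## Task

Take the wooden stirrer by its square grip, slide it along its slot and out through the open front of the board on the crates, then tip it until it slants about halfway between upright and level, carved head lowermost, and bring the head straight under the tap's spout, in the air between the spout and the steel pot, ready for rinsing. Finish while still holding it there, slanted, still and touching nothing but your fingers. Leave all the other things where they are and do not let the stirrer fall.

Things in the scene. Friction and masses are not known exactly. Their poses are not given: they have to be found in the camera images.
- stand: Fixed rack: two stacked crates under a wooden board, its top at height 232 mm. Origin: on the table below the middle of the board's front edge (nearest the robot); +x from that edge back over the crates, z up. Board 380 (x) x 320 (y) x 12 mm. Two slots 24 mm wide run 100 mm along +x from the front edge, where they are open, at y = +70 and -70 mm. The crates begin at x = 130 mm.
- stirrer: Brown wooden stirrer, about 110 g, hanging upright in either slot by its collar, 55-80 mm behind the front edge. Origin: on its axis, underside of the collar; z to the grip end, x, y square to the grip's faces, x about along the slot. Collar 44 mm wide, z 0-10 mm; square grip 22 x 22 mm, z 10-72; shaft 18 mm square; head 50 mm wide, z -108 to -165. Collar and head cannot pass through the slot.
- stirrer_grip (a point): Middle of the stirrer's square grip, on its axis 45 mm above the collar's underside; take it here from above, across two opposite faces. 27 mm below the top end.
- stirrer_head (a point): Centre of the carved head, on the axis 135 mm below the collar's underside (180 mm from stirrer_grip).
- tap: Fixed wall stub, 50 mm thick, 220 wide, 364 high, with a chrome lever tap. Origin: on the table straight below the spout's outlet; +x from the outlet to the wall face, 115 mm away; z up. A level pipe 26 mm thick at height 305 mm runs from the wall to above the outlet, where the spout, 30 mm across, turns down; the lever on top, nearer the wall, rises to 353 mm.
- spout (a point): Centre of the spout's outlet, 268 mm above the table, facing down.
- pot: Steel cooking pot, about 190 mm across (handles extra), 90 mm high, standing on the table under the spout. Origin: centre of its underside.
- turner: Steel kitchen turner with a black grip, collar and square shaft of the stirrer's sizes, a flat blade 60 mm wide down to 165 mm below the collar; it hangs in the other slot and stays there. Origin: on its axis at the collar's underside, z up.
- plate: White enamel plate, 220 mm across, 22 mm high, lying on the board. Origin: centre of its underside.
- mug: Blue mug, 72 mm across, 80 mm high, standing on the board. Origin: centre of its underside.
- jug: Green plastic jug, about 116 mm across, 190 mm high, with handle, on the table. Origin: centre of its underside.
- jar: Amber glass jar with yellow cap, 70 mm across, 110 mm high, on the table. Origin: centre of its underside.
- bowl: Aluminium bowl, 130 mm across, 50 mm high, on the table. Origin: centre of its underside.
Mind the look-alikes: they are no part of the job. There is more than one size of the stirrer; the job needs the middle-sized.

How it is judged (in metres and radians):
On the way:
1. the stirrer is out of its slot: its head's centre is at least 26 mm in front of the board's edge, it does not touch the rack and the fingers hold it (x of stirrer_head in the frame of stand below -0.026 m and contact force between stirrer and stand below 0.1 N and contact force between the fingers and stirrer above 0.5 N), for 0.1 s.
At the end, for the whole second after the job is handed in: Held still by the fingers, the stirrer's axis leans 30 to 60 degrees from upright, head down; the head's centre is within 30 mm of straight below the spout, at least 30 mm below its outlet and at least 125 mm above the table (clear above the pot), and the stirrer touches neither rack, tap nor pot (angle between stirrer's own z axis and vertical between 0.52 and 1.05 rad and horizontal distance between stirrer_head and spout below 0.03 m and z of stirrer_head in the frame of spout below -0.03 m and height (world z) of stirrer_head above 0.125 m and contact force between the fingers and stirrer above 1 N and contact force between stirrer and stand below 0.1 N and contact force between stirrer and tap below 0.1 N and contact force between stirrer and pot below 0.1 N and linear speed of stirrer below 0.04 m/s); the arm keeps its last pose, push and grip.
It fails at once if the black-handled steel turner or the steel pot is moved by more than 30 mm (distance of any of turner, pot from where it was at the start of the episode above 0.03 m).
It fails at once if the enamel plate or the blue mug is moved by more than 30 mm (distance of any of plate, mug from where it was at the start of the episode above 0.03 m).
It fails at once if the green jug or the amber jar or the aluminium bowl is moved by more than 30 mm (distance of any of jug, jar, bowl from where it was at the start of the episode above 0.03 m).
It fails at once if the stirrer falls (its collar drops below 90 mm) (height (world z) of stirrer below 0.09 m).
It also fails if it takes over 38 s, if anything falls off the work surface, if the arm or the gripper's body presses on something with over 40 N, if the wrist force passes 120 N, or if a joint passes its speed limit or range.

## Working session

There is one attempt and no reset: what is moved stays moved. The work goes in short steps, Python scripts to look and compute and a tool call to move; the robot and the scene stay as the last step left them, time stands still between calls to the robot, and variables do not carry over. Pictures are saved under pics/ and viewed, and the job is handed in when it is done.

Besides the shell and the picture viewer there is one more tool, called by a JSON object that holds its "op" and its "data", one argument or row to a line. send_rows: Moves the arm, as the interface text tells. Its arguments: {"type":"object","properties":{"commands":{"type":"array","items":{"type":"array"}}},"required":["commands"]}

```bash
mkdir -p pics; ls; python3 - <<'E'
from plant import sensors, snapshot, order, ctrl
import cv2,numpy as np,pickle
print(sensors.get_obs(), ctrl.grasp_offset)
for n in("side","top"):
    s=snapshot(n); pickle.dump(s,open(f'{n}0.pkl','wb')); cv2.imwrite(f'pics/{n}0.png',s['color']); print(n,s['mtx'],s['k1'],s['xyz'],s['attitude'])
E
```

```text
pics
{'clock': 0.0, 'joint_pos': array([-4.76061787e+01,  2.05905287e+01,  6.34339827e-01, -1.90195573e-02,
       -7.01336665e+01, -1.65041620e+01]), 'qvel': array([ 0.01443916, -0.00287782, -0.07161582, -0.0157278 , -0.03986585,
        0.04755885]), 'tau': array([ 3.30801277e-04, -5.82726073e+01,  2.93056262e+01,  6.99755609e+00,
        6.77667311e-03, -1.99087417e-04]), 'tool_pos': array([ 0.29447276, -0.60685932,  0.22564066]), 'orientation': array([-1.79991614e+02, -9.12329381e-02,  1.15883175e+02]), 'force': array([-0.38399659,  0.82186957, -0.74130147]), 'moment': array([ 0.0479169 , -0.02456042,  0.00672696]), 'opening': 0.08759421352608644} 0.0188
side [[614.85665857   0.         326.06168052]
 [  0.         614.85665857 231.50753464]
 [  0.           0.           1.        ]] 0.019992325749173007 [-0.28672378  1.25673389  1.16932315] [-1.23772952e+02 -7.40604430e-02 -1.44924129e+02]
top [[474.68491948   0.         319.55381446]
 [  0.         474.68491948 237.01946815]
 [  0.           0.           1.        ]] -0.12620288045785183 [0.40540911 0.0566489  1.41189737] [-173.71538893   -1.90521543  -89.07628831]
```

View pics/side0.png

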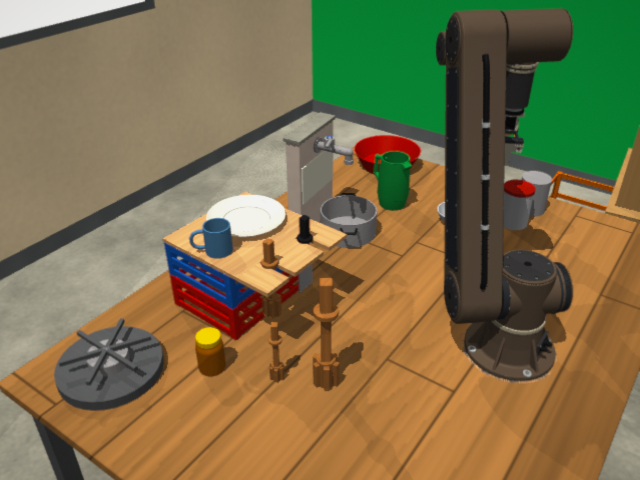

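View pics/top0.png

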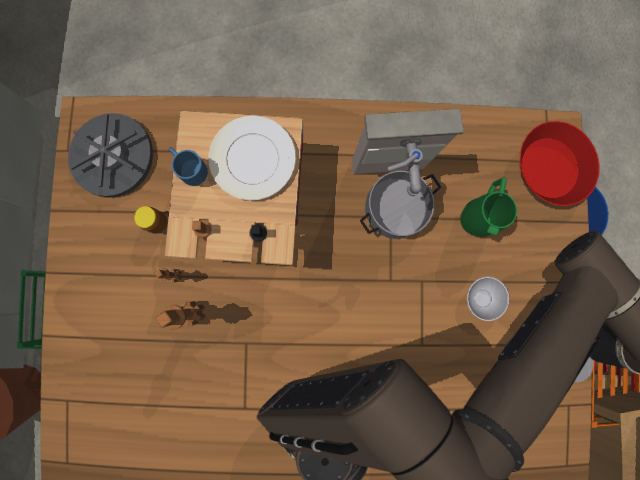

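The side view shows three brown stirrers: one hanging in the slot at about (268,252), a small one standing at (276,350) and a large one at (325,335). The one hanging by its collar in the slot, beside the black-gripped turner at (304,230), should be the middle size. I'll enlarge the area to confirm it and measure.

```bash
cat > h.py <<'E'
import numpy as np,cv2,pickle
from scipy.spatial.transform import Rotation as R
def rot(s): return R.from_euler('xyz',s['attitude'],degrees=True).as_matrix()
def dist(s): return np.array([s['k1'],0,0,0,0.])
def cloud(s):
    v,u=np.mgrid[0:480,0:640]
    p=cv2.undistortPoints(np.stack([u,v],-1).reshape(-1,1,2).astype(float),s['mtx'],dist(s)).reshape(480,640,2)
    z=s['z_map'].astype(float)
    c=np.dstack([p*z[...,None],z])
    w=c@rot(s).T+s['xyz']; w[z==0]=np.nan; return w
def proj(s,P):
    Rm=rot(s); rv=cv2.Rodrigues(Rm.T)[0]; t=-Rm.T@np.array(s['xyz'])
    return cv2.projectPoints(np.array(P,float).reshape(-1,1,3),rv,t,s['mtx'],dist(s))[0].reshape(-1,2)
def load(n): return pickle.load(open(n+'.pkl','rb'))
E
python3 - <<'E'
from h import *
np.set_printoptions(precision=3,suppress=True)
S=load('side0');T=load('top0')
cs,ct=cloud(S),cloud(T)
for n,(u,v) in dict(grip=(268,243),gripf=(268,252),collar=(268,264),turner=(304,218),smalltop=(275,325),bigtop=(325,282),bigcollar=(325,312),board=(290,250),bcorner=(268,289),spout=(349,160),pot=(347,205),wall=(318,150)).items(): print(n,cs[v,u])
for n,(u,v) in dict(grip=(199,223),turner=(258,231),big=(165,318),small=(163,274),board=(230,215),corner1=(168,257),corner2=(294,262),b3=(300,122),b4=(182,114),spout=(416,191),lever=(417,156),pot=(400,210)).items(): print('T',n,ct[v,u])
a=cv2.resize(S['color'][190:400,150:380],None,fx=3,fy=3*.9,interpolation=cv2.INTER_CUBIC)
cv2.imwrite('pics/cropS.png',a[:600])
b=cv2.resize(T['color'][100:340,140:460],None,fx=2.5,fy=2.5,interpolation=cv2.INTER_CUBIC)
cv2.imwrite('pics/cropT.png',b)
E
```

```text
grip [0.547 0.317 0.3  ]
gripf [0.542 0.325 0.279]
collar [0.541 0.329 0.245]
turner [0.54  0.178 0.304]
smalltop [0.432 0.44  0.181]
bigtop [0.328 0.384 0.321]
bigcollar [0.323 0.391 0.241]
board [0.541 0.24  0.237]
bcorner [0.487 0.395 0.234]
spout [ 0.643 -0.194  0.287]
pot [ 0.711 -0.294  0.049]
wall [ 0.757 -0.187  0.292]
T grip [0.556 0.307 0.303]
T turner [0.54  0.167 0.302]
T big [0.333 0.373 0.32 ]
T small [0.437 0.429 0.161]
T board [0.588 0.246 0.229]
T corner1 [ 0.493  0.465 -0.002]
T corner2 [0.485 0.087 0.002]
T b3 [0.833 0.075 0.235]
T b4 [0.85  0.382 0.234]
T spout [ 0.642 -0.207  0.313]
T lever [ 0.72  -0.203  0.343]
T pot [ 0.649 -0.231  0.004]
```

View pics/cropS.png

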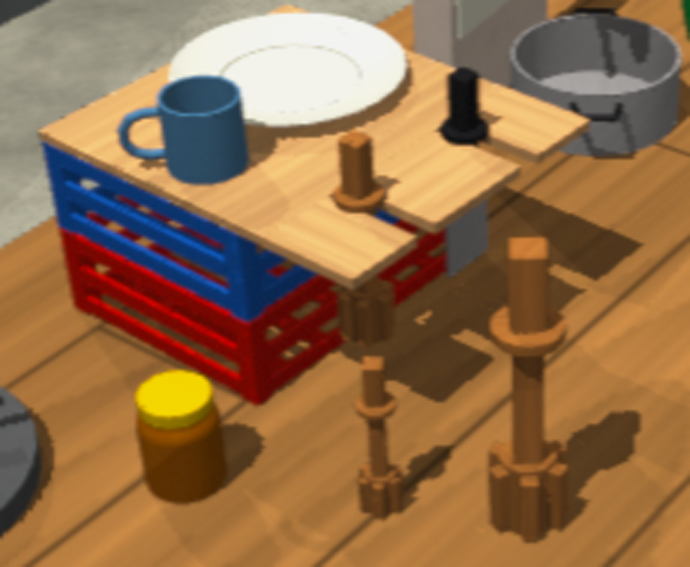

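View pics/cropT.png

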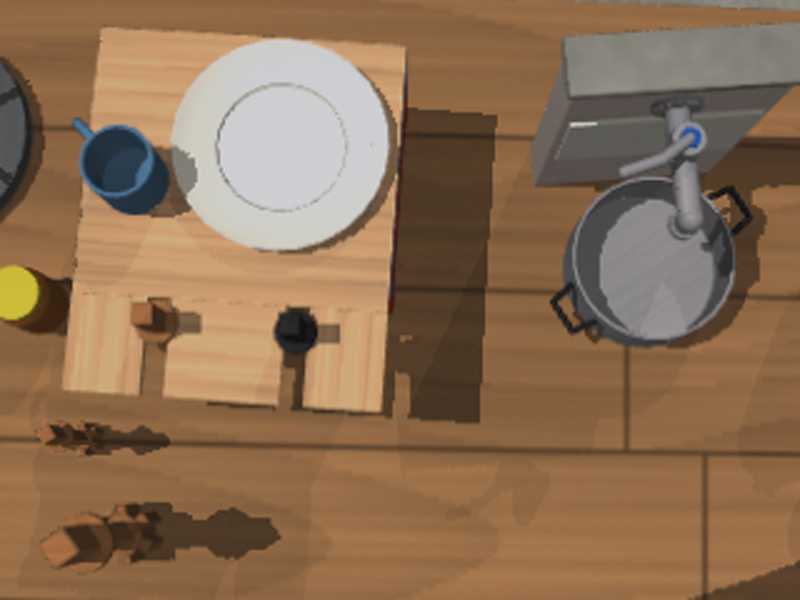

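The crops confirm it. The slot stirrer (side 268,252; top 199,225) hangs by its collar. The smaller one (side 276,350) and the larger one (side 325,335) stand on the table in front. Next I'll get exact poses.

```bash
python3 - <<'E'
from h import *
np.set_printoptions(precision=4,suppress=True)
S=load('side0');T=load('top0')
cs,ct=cloud(S),cloud(T)
def sel(c,lo,hi): 
    return c[np.all((c>lo)&(c<hi),-1)]
for n,c in(('S',cs),('T',ct)):
    b=sel(c,[.45,.0,.224],[.95,.5,.242])
    r=cv2.minAreaRect((b[:,:2]*1000).astype(np.float32)); print(n,'board',r,np.median(b[:,2]))
    print(cv2.boxPoints(r))
    for nm,lo,hi in(('grip',[.5,.28,.255],[.6,.35,.30]),('griptop',[.5,.28,.301],[.6,.35,.32]),('collar',[.5,.27,.237],[.6,.36,.25]),('turntop',[.5,.14,.298],[.6,.2,.32]),('small',[.4,.35,.01],[.48,.5,.25]),('big',[.25,.3,.01],[.4,.43,.4]),('bigtop',[.25,.3,.31],[.4,.43,.4]),('spoutlow',[.6,-.26,.255],[.69,-.15,.28]),('spout+pipe',[.6,-.26,.285],[.75,-.15,.33]),('lever',[.6,-.26,.335],[.77,-.1,.36]),('wall',[.72,-.4,.355],[.95,-.05,.37]),('potrim',[.5,-.4,.07],[.8,-.05,.1])):
        p=sel(c,lo,hi)
        if len(p)>3:
            r=cv2.minAreaRect((p[:,:2]*1000).astype(np.float32)); print(n,nm,len(p),'min',p.min(0),'max',p.max(0),'rect',np.round(r[0],1),np.round(r[1],1),round(r[2],1))
E
```

```text
S board ((662.4764404296875, 239.9510498046875), (331.24505615234375, 388.66461181640625), 87.19734191894531) 0.23305433899346983
[[460.2783  84.0287]
 [848.478   65.0245]
 [864.6746 395.8734]
 [476.4749 414.8776]]
S grip 171 min [0.5341 0.3022 0.255 ] max [0.5605 0.3292 0.3   ] rect [543.5 319.6] [28.2 21.4] 42.7
S griptop 47 min [0.5354 0.3041 0.3013] max [0.5599 0.3291 0.3103] rect [547.6 316.6] [25.3 23.7] 85.4
S collar 124 min [0.5012 0.2737 0.2371] max [0.5983 0.3523 0.2494] rect [550.2 311.2] [100.7  65.3] 18.1
S turntop 51 min [0.5298 0.1614 0.2985] max [0.5529 0.188  0.3096] rect [541.5 175.1] [25.4 22.7] 79.4
S small 643 min [0.4158 0.3507 0.0101] max [0.48   0.4595 0.2371] rect [457.8 409.7] [ 38.  118.1] 35.6
S big 1912 min [0.2741 0.3446 0.0101] max [0.363  0.4146 0.3251] rect [322.5 387.5] [64.6 77.1] 34.9
S bigtop 141 min [0.31   0.3612 0.31  ] max [0.3453 0.3987 0.3251] rect [327.5 380.3] [26.8 30.3] 34.8
S spoutlow 31 min [ 0.637  -0.214   0.2689] max [ 0.6714 -0.1851  0.2799] rect [ 652.9 -197.2] [32.5 29.1] 9.6
S spout+pipe 292 min [ 0.6342 -0.2175  0.2855] max [ 0
[... 1184 characters left out ...]
ect [332.7 371.8] [65.7 52.7] 14.7
T bigtop 184 min [0.3122 0.3584 0.3103] max [0.349  0.3944 0.3262] rect [331.1 376.6] [29.5 32.4] 38.0
T spoutlow 11 min [ 0.6394 -0.2123  0.2704] max [ 0.66   -0.1946  0.2793] rect [ 646.8 -200.4] [26.2  9.4] 39.0
T spout+pipe 375 min [ 0.6398 -0.2192  0.2854] max [ 0.7496 -0.1824  0.33  ] rect [ 695.6 -201.4] [111.9  28.8] 8.9
T lever 348 min [ 0.6815 -0.2534  0.3352] max [ 0.7698 -0.1034  0.3599] rect [ 727.6 -182.3] [ 81.6 150.6] 6.3
T wall 2421 min [ 0.7515 -0.3078  0.355 ] max [ 0.8334 -0.077   0.3698] rect [ 792.8 -192.8] [ 62.9 228.9] 5.4
T potrim 812 min [ 0.5601 -0.3353  0.07  ] max [ 0.7981 -0.0824  0.0997] rect [ 674.9 -203. ] [258.3 228.2] 85.9
```

Board yaw is about -2.6°. The stirrer axis is at about (0.549, 0.314) with its grip top at z≈0.304. The spout is at about (0.653, -0.204, 0.268). I'll move over to the stirrer now.

{"op": "send_rows", "data": {
  "commands": [
    [0,[0.03,0.1,0.12],[0,0,-0.006]],
    [0,[0.04,0.16,0.08],[0,0,-0.006]],
    [0,[0.05,0.18,0.05],[0,0,-0.006]],
    [0,[0.05,0.18,0.05],[0,0,-0.006]],
    [0,[0.05,0.18,0.04],[0,0,-0.006]],
    [0,[0.05,0.18,0.04],[0,0,-0.006]],
    [0,[0.05,0.18,0.04],[0,0,-0.006]],
    [0,[0.05,0.18,0.04],[0,0,-0.006]],
    [0,[0.05,0.18,0.04],[0,0,-0.006]],
    [0,[0.05,0.18,0.04],[0,0,-0.006]]
  ]
}}

```text
clock: 1.1
tool_pos: [0.4087, -0.1688, 0.3566]
orientation: [-179.7, -0.8, 92.9]
force: [1.4, -0.1, 0.4]
opening: 0.0878
```

{"op": "send_rows", "data": {
  "commands": [
    [0,[0.05,0.18,0.02],[0,0,-0.003]],
    [0,[0.05,0.18,0.02],[0,0,-0.003]],
    [0,[0.05,0.18,0.02],[0,0,-0.003]],
    [0,[0.05,0.18,0.0],[0,0,-0.003]],
    [0,[0.05,0.18,0.0],[0,0,-0.003]],
    [0,[0.05,0.18,0.0],[0,0,0]],
    [0,[0.05,0.18,0.0],[0,0,0]],
    [0,[0.05,0.18,0.0],[0,0,0]],
    [0,[0.05,0.18,0.0],[0,0,0]],
    [0,[0.05,0.14,0.0],[0,0,0]],
    [0,[0,0,0],[0,0,0]]
  ]
}}

```text
clock: 2.2
tool_pos: [0.5327, 0.2959, 0.3712]
orientation: [-179.8, -0.8, 87.6]
force: [0.0, 0.1, -0.3]
opening: 0.0875
```

```bash
cat >look.py <<'E'
import sys
from plant import sensors,snapshot
from h import *
o=sensors.get_obs(); print({k:np.round(o[k],4) for k in('clock','joint_pos','tool_pos','orientation','force','opening')})
for n in sys.argv[2].split(','):
    s=snapshot(n); pickle.dump(s,open(f'{n}{sys.argv[1]}.pkl','wb')); cv2.imwrite(f'pics/{n}{sys.argv[1]}.png',s['color'])
E
python3 look.py 1 side
```

```text
{'clock': np.float64(2.2), 'joint_pos': array([  46.955 ,   10.9819,    6.2904,   -0.6709,  -84.7934, -139.3416]), 'tool_pos': array([0.5327, 0.2959, 0.3712]), 'orientation': array([-179.8281,   -0.8261,   87.5543]), 'force': array([ 0.0332,  0.0823, -0.3   ]), 'opening': np.float64(0.0875)}
```

{"op": "send_rows", "data": {
  "commands": [
    [0,[0.065,0.073,0],[0,0.002,0]],
    [0,[0,0,0],[0,0,0]]
  ]
}}

```text
clock: 2.45
tool_pos: [0.5481, 0.3125, 0.371]
orientation: [-179.0, -0.7, 87.6]
force: [0.6, -0.1, -0.8]
opening: 0.0877
```

```bash
python3 look.py 2 side,top;python3 - <<'E'
from h import *
S=load('side2');T=load('top2')
a=cv2.resize(S['color'][150:310,160:380],None,fx=3.5,fy=3.5,interpolation=cv2.INTER_CUBIC)
cv2.imwrite('pics/cropS2.png',a)
E
```

```text
{'clock': np.float64(2.45), 'joint_pos': array([  46.6154,   13.6443,    9.8926,   -1.223 ,  -86.3472, -138.9662]), 'tool_pos': array([0.5481, 0.3125, 0.371 ]), 'orientation': array([-179.0139,   -0.7259,   87.5639]), 'force': array([ 0.6328, -0.132 , -0.8103]), 'opening': np.float64(0.0877)}
```

View pics/cropS2.png

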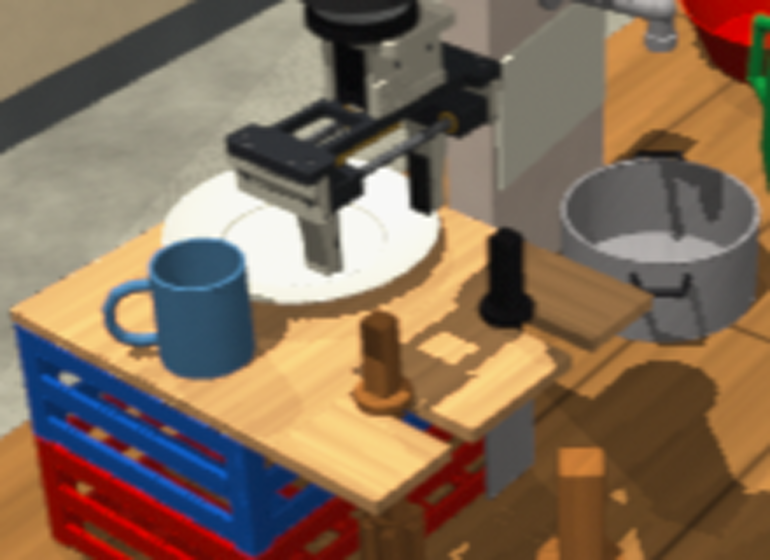

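View pics/top2.png

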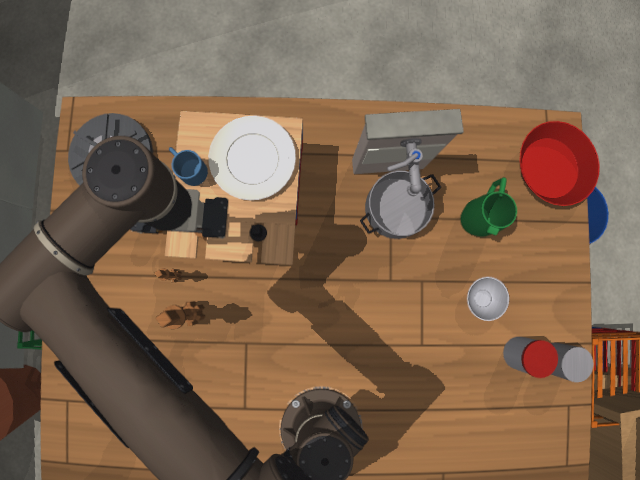

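```bash
python3 - <<'E'
from h import *
S=load('side2')
print(proj(S,[[.5481,.3125,.371],[.5481,.3125,.304],[.549,.314,.304],[.549,.314,.232]])*1.0)
print((proj(S,[[.5481,.3125,.371],[.549,.314,.304]])-[160,150])*3.5)
E
```

```text
[[267.40189894 217.91714002]
 [268.80312438 240.75193657]
 [268.13449696 240.91449596]
 [269.58021737 264.24553325]]
[[375.90664628 237.70999009]
 [378.47073935 318.20073585]]
```

{"op": "send_rows", "data": {
  "commands": [
    [0,[0.004,0.006,-0.12],[-0.002,-0.003,0]],
    [0,[0,0,-0.15],[0,0,0]],
    [0,[0,0,-0.1],[0,0,0]],
    [0,[0,0,-0.05],[0,0,0]],
    [0,[0,0,0],[0,0,0]]
  ]
}}

```text
clock: 3.05
tool_pos: [0.5476, 0.3075, 0.2696]
orientation: [179.4, -0.4, 87.4]
force: [-0.3, -1.0, 0.3]
opening: 0.0877
```

{"op": "send_rows", "data": {
  "commands": [
    [0,[0.006,0.03,-0.045],[0,0.001,0]],
    [0,[0,0,0],[0,0,0]]
  ]
}}

```text
clock: 3.25
tool_pos: [0.5499, 0.3154, 0.2604]
orientation: [179.6, -0.5, 87.3]
force: [-0.5, 0.2, -0.8]
opening: 0.0875
```

Close enough. I'll shut the fingers.

{"op": "send_rows", "data": {
  "commands": [
    [1,[0,-0.004,-0.008],[0,0,0]],
    [1,[0,0,0],[0,0,0]],
    [1,[0,0,0],[0,0,0]],
    [1,[0,0,0],[0,0,0]],
    [1,[0,0,0],[0,0,0]],
    [1,[0,0,0],[0,0,0]]
  ]
}}

```text
clock: 3.85
tool_pos: [0.5514, 0.3154, 0.2614]
orientation: [179.4, -0.7, 87.4]
force: [0.2, 0.8, -0.2]
opening: 0.0448
```

```bash
python3 look.py 3 side;python3 - <<'E'
from h import *
S=load('side3')
a=cv2.resize(S['color'][150:310,160:380],None,fx=3.5,fy=3.5,interpolation=cv2.INTER_CUBIC)
cv2.imwrite('pics/cropS3.png',a)
E
```

```text
{'clock': np.float64(3.85), 'joint_pos': array([ 4.736640e+01,  1.516830e+01, -2.428900e+00,  3.990000e-02,
       -7.147130e+01, -1.400298e+02]), 'tool_pos': array([0.5514, 0.3154, 0.2614]), 'orientation': array([179.3724,  -0.6895,  87.3527]), 'force': array([ 0.2053,  0.7969, -0.1803]), 'opening': np.float64(0.0448)}
```

View pics/cropS3.png

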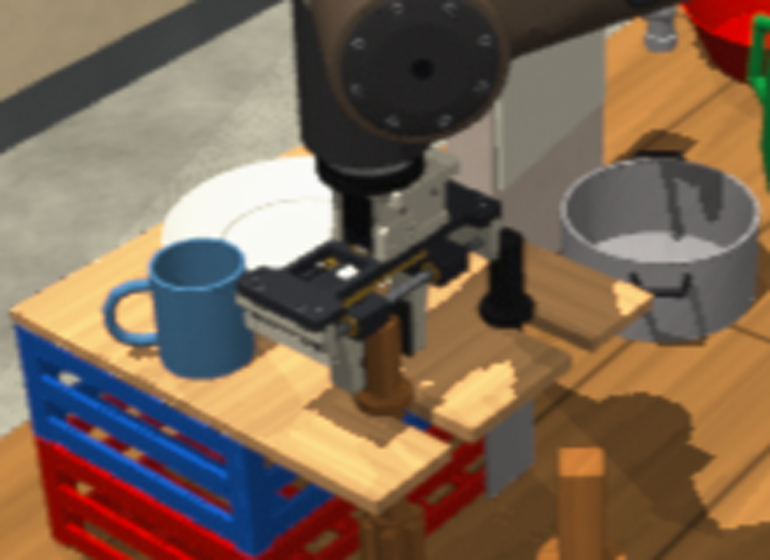

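The fingers are closing around the grip at crop (385,355), clear of the turner. I'll keep closing.

{"op": "send_rows", "data": {
  "commands": [
    [1,[0,0,0],[0,0,0]],
    [1,[0,0,0],[0,0,0]],
    [1,[0,0,0],[0,0,0]],
    [1,[0,0,0],[0,0,0]],
    [1,[0,0,0],[0,0,0]]
  ]
}}

```text
clock: 4.4
tool_pos: [0.5514, 0.3151, 0.2616]
orientation: [179.4, -0.7, 87.4]
force: [0.5, -0.5, 0.9]
opening: 0.0217
```

Gripped at 22 mm. I'll lift slightly, then slide out.

{"op": "send_rows", "data": {
  "commands": [
    [1,[0,0,0.05],[0,0,0]],
    [1,[-0.04,0.002,0.01],[0,0,0]],
    [1,[-0.08,0.004,0],[0,0,0]],
    [1,[-0.08,0.004,0],[0,0,0]]
  ]
}}

```text
clock: 4.8
tool_pos: [0.5005, 0.3175, 0.2769]
orientation: [179.4, -0.6, 87.2]
force: [-0.8, 0.7, -1.4]
opening: 0.0214
```

{"op": "send_rows", "data": {
  "commands": [
    [1,[-0.08,0.004,0],[0,0,0]],
    [1,[-0.08,0.004,0],[0,0,0]],
    [1,[-0.08,0.004,0],[0,0,0]],
    [1,[-0.08,0.004,0],[0,0,0]],
    [1,[-0.02,0,0],[0,0,0]],
    [1,[0,0,0],[0,0,0]],
    [1,[0,0,0],[0,0,0]]
  ]
}}

```text
clock: 5.5
tool_pos: [0.4074, 0.3216, 0.2799]
orientation: [179.4, -0.9, 87.3]
force: [0.5, 0.7, -0.7]
opening: 0.0218
```

```bash
python3 look.py 4 side,top;python3 - <<'E'
from h import *
S=load('side4')
a=cv2.resize(S['color'][150:390,150:450],None,fx=2.5,fy=2.5,interpolation=cv2.INTER_CUBIC)
cv2.imwrite('pics/cropS4.png',a)
E
```

```text
{'clock': np.float64(5.5), 'joint_pos': array([ 6.006820e+01,  3.165000e+00, -1.467440e+01,  1.224000e-01,
       -7.104800e+01, -1.527652e+02]), 'tool_pos': array([0.4074, 0.3216, 0.2799]), 'orientation': array([179.3872,  -0.9358,  87.3466]), 'force': array([ 0.5452,  0.7026, -0.7252]), 'opening': np.float64(0.0218)}
```

View pics/cropS4.png

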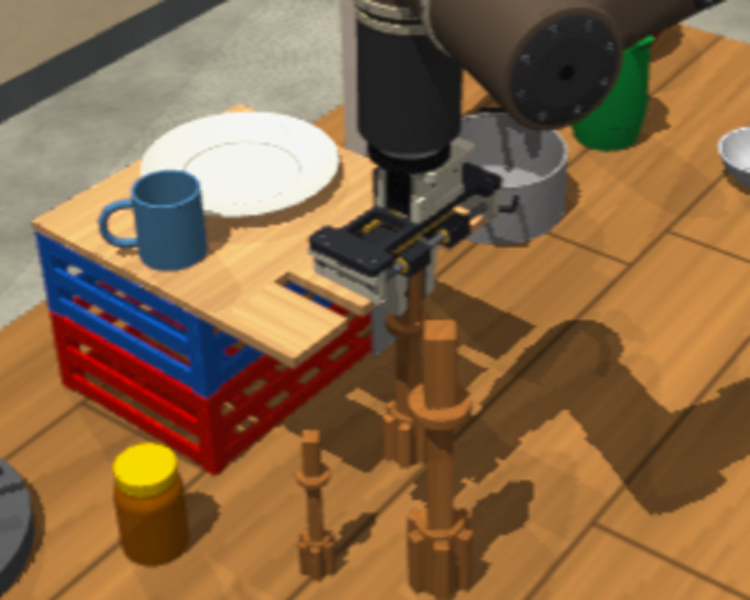

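The stirrer is out and held straight. Its head at crop (405,435) is well in front of the board. Now I'll move across to the right and raise it.

{"op": "send_rows", "data": {
  "commands": [
    [1,[0,-0.06,0.08],[0,0,0]],
    [1,[0,-0.12,0.08],[0,0,0]],
    [1,[0.01,-0.15,0.05],[0,0,0]],
    [1,[0.01,-0.15,0.02],[0,0,0]],
    [1,[0.02,-0.15,0],[0,0,0]],
    [1,[0.02,-0.15,0],[0,0,0]],
    [1,[0.02,-0.15,0],[0,0,0]],
    [1,[0.02,-0.15,0],[0,0,0]]
  ]
}}

```text
clock: 6.4
tool_pos: [0.4362, 0.0446, 0.3372]
orientation: [179.5, -0.6, 87.3]
force: [1.5, 0.8, -1.0]
opening: 0.0218
```

{"op": "send_rows", "data": {
  "commands": [
    [1,[0.02,-0.15,0],[0,0,0.001]],
    [1,[0.02,-0.15,0],[0,0,0.001]],
    [1,[0.02,-0.15,0],[0,0,0.001]],
    [1,[0.02,-0.15,0],[0,0,0.001]],
    [1,[0.02,-0.15,0],[0,0,0.001]],
    [1,[0.02,-0.15,0],[0,0,0.001]],
    [1,[0,-0.08,0],[0,0,0.001]],
    [1,[0,0,0],[0,0,0]]
  ]
}}

```text
clock: 7.2
tool_pos: [0.4682, -0.2192, 0.3357]
orientation: [179.6, -0.6, 89.3]
force: [0.2, 0.0, -2.0]
opening: 0.022
```

```bash
python3 look.py 5 side,top
```

```text
{'clock': np.float64(7.2), 'joint_pos': array([ -3.7843,   2.2628,  -8.2084,  -0.6071, -79.161 , -86.7642]), 'tool_pos': array([ 0.4682, -0.2192,  0.3357]), 'orientation': array([179.5997,  -0.5753,  89.3413]), 'force': array([ 0.1771,  0.0189, -2.0289]), 'opening': np.float64(0.022)}
```

View pics/side5.png

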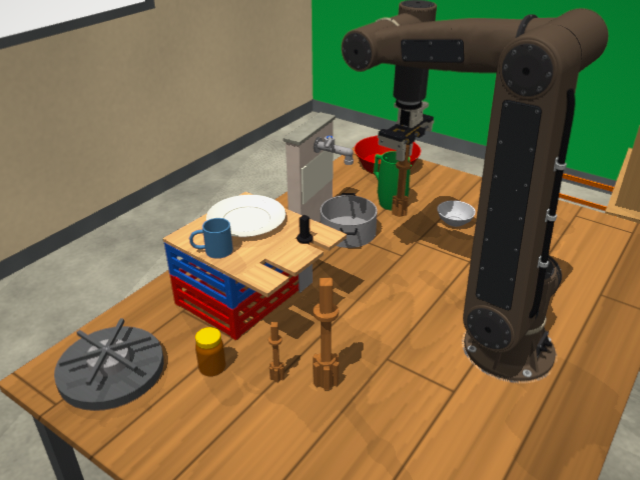

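View pics/top5.png

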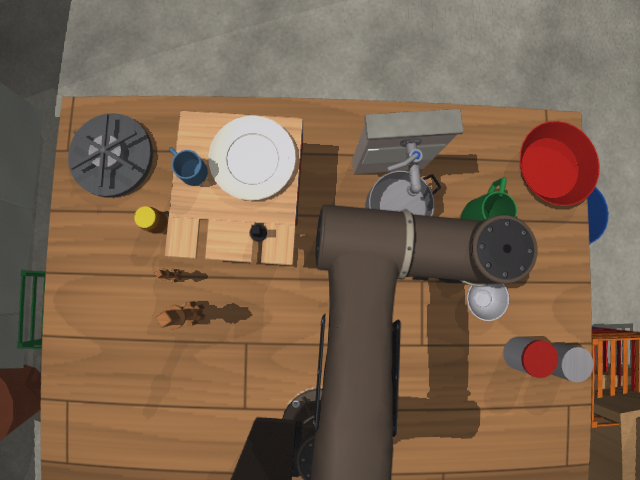

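Everything else is in place. The stirrer hangs upright at side (401,185), in front of the pot. Now I'll tip it about -y, with the head going forward.

{"op": "send_rows", "data": {
  "commands": [
    [1,[0,0.02,0],[0,-0.012,0]],
    [1,[0,0.02,0],[0,-0.014,0]],
    [1,[0,0.02,0],[0,-0.014,0]],
    [1,[0,0,0],[0,-0.014,0]],
    [1,[0,0,0],[0,-0.014,0]],
    [1,[0,0,-0.01],[0,-0.014,0]],
    [1,[0,0,-0.01],[0,-0.014,0]],
    [1,[0,0,-0.01],[0,-0.012,0]],
    [1,[0,0,0],[0,0,0]]
  ]
}}

```text
clock: 8.2
tool_pos: [0.4685, -0.1942, 0.3273]
orientation: [139.3, -1.0, 90.4]
force: [0.1, 0.1, -1.6]
opening: 0.0224
```

```bash
python3 look.py 6 side,top;python3 - <<'E'
from h import *
S=load('side6')
a=cv2.resize(S['color'][60:260,270:520],None,fx=3,fy=3,interpolation=cv2.INTER_CUBIC)
cv2.imwrite('pics/cropS6.png',a)
E
```

```text
{'clock': np.float64(8.2), 'joint_pos': array([ -2.5444, -20.3009, -37.0181,  -5.0107, -32.6965, -84.1991]), 'tool_pos': array([ 0.4685, -0.1942,  0.3273]), 'orientation': array([139.2504,  -1.0186,  90.4178]), 'force': array([ 0.1051,  0.0941, -1.6208]), 'opening': np.float64(0.0224)}
```

View pics/cropS6.png

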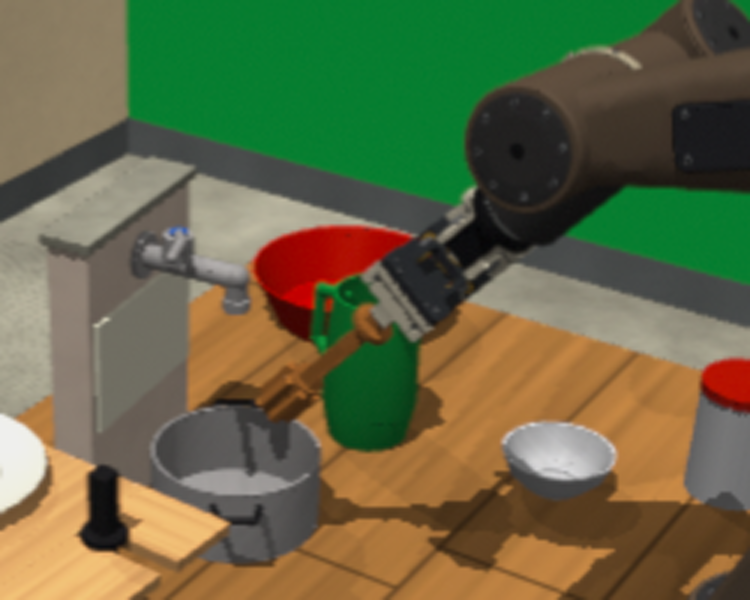

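The stirrer is slanted and held, with its head at crop (285,395). I'll check its real axis from the depth data.

```bash
cat >ax.py <<'E'
import sys
from h import *
np.set_printoptions(precision=4,suppress=True)
from plant import sensors
o=sensors.get_obs(); t=o['tool_pos']; zt=R.from_euler('xyz',o['orientation'],degrees=True).as_matrix()[:,2]
print('tool',t,zt,'tilt',np.degrees(np.arccos(-zt[2])),'pred head',t+.1646*zt)
for n in('side','top'):
    S=load(n+sys.argv[1]); c=cloud(S); hsv=cv2.cvtColor(S['color'],cv2.COLOR_BGR2HSV)
    d=c-t; al=d@zt; per=np.linalg.norm(d-al[...,None]*zt,axis=-1)
    m=(al>.015)&(al<.21)&(per<.05)&(hsv[...,1]>80)&(hsv[...,0]<25)
    p=c[m]; a=al[m]
    print(n,m.sum(),'al range',a.min() if len(a) else 0,a.max() if len(a) else 0)
    cen=[]
    for lo in np.arange(.02,.2,.015):
        q=p[(a>lo)&(a<lo+.015)]
        if len(q)>4: print(round(lo+.0075,3),len(q),(q-t-(q-t)@zt[:,None]*zt).mean(0)); cen.append(q.mean(0))
    sh=p[(a>.045)&(a<.12)]
    if len(sh)>20:
        u,s,v=np.linalg.svd(sh-sh.mean(0)); v=v[0]*np.sign(v[0]@zt); print('shaft dir',v,'tilt',np.degrees(np.arccos(-v[2])))
E
python3 ax.py 6
```

```text
tool [ 0.4705 -0.1947  0.3294] [ 0.6519  0.0173 -0.7581] tilt 40.704581298505055 pred head [ 0.5778 -0.1919  0.2046]
side 484 al range 0.015222106069344708 0.19477797397600471
0.028 42 [-0.0018  0.013  -0.0012]
0.042 17 [-0.0032  0.0098 -0.0025]
0.058 22 [-0.0026  0.0099 -0.002 ]
0.073 22 [-0.0035  0.0093 -0.0028]
0.088 22 [-0.0033  0.0096 -0.0026]
0.103 22 [-0.0036  0.0097 -0.0029]
0.118 20 [-0.0044  0.009  -0.0036]
0.133 84 [-0.0037  0.0092 -0.003 ]
0.148 64 [-0.005   0.0144 -0.004 ]
0.163 62 [-0.0029  0.0151 -0.0021]
0.178 53 [-0.0045  0.0147 -0.0035]
0.193 19 [-0.0067  0.0134 -0.0055]
shaft dir [ 0.641   0.0098 -0.7675] tilt 39.86894754861718
top 645 al range 0.015063825832009489 0.19125864162939252
0.028 66 [0.0083 0.0043 0.0072]
0.042 12 [0.006  0.0027 0.0052]
0.058 33 [0.0046 0.0015 0.004 ]
0.073 31 [0.0027 0.0031 0.0024]
0.088 32 [0.0032 0.0018 0.0028]
0.103 32 [0.002  0.0021 0.0018]
0.118 30 [0.0016 0.0029 0.0015]
0.133 143 [0.0023 0.003  0.002 ]
0.148 66 [0.0066 0.0056 0.0058]
0.163 62 [0.0075 0.0062 0.0066]
0.178 53 [0.0082 0.0055 0.0072]
0.193 18 [0.0047 0.0094 0.0042]
shaft dir [ 0.6107  0.0093 -0.7918] tilt 37.6451189049933
```

View pics/top6.png

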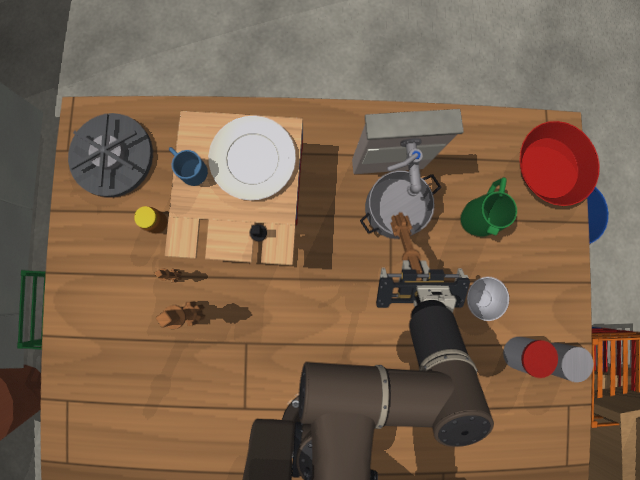

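The axis matches the tool to within about 2°, so there's no real slip. I'll lower it, tip it a few degrees more and move forward under the spout.

{"op": "send_rows", "data": {
  "commands": [
    [1,[0,-0.02,-0.06],[0,-0.006,0]],
    [1,[0.02,-0.02,-0.06],[0,-0.006,0]],
    [1,[0.05,0,-0.01],[0,0,0]],
    [1,[0.06,0,0],[0,0,0]],
    [1,[0.06,0,0],[0,0,0]],
    [1,[0.04,0,0],[0,0,0]],
    [1,[0,0,0],[0,0,0]],
    [1,[0,0,0],[0,0,0]]
  ]
}}

```text
clock: 9.1
tool_pos: [0.5408, -0.2027, 0.3022]
orientation: [135.2, -0.8, 90.9]
force: [0.1, 0.6, -1.6]
opening: 0.0219
```

```bash
python3 look.py 7 side,top;python3 ax.py 7 | grep -v '^0.'; python3 - <<'E'
from h import *
S=load('side7');T=load('top7')
a=cv2.resize(S['color'][100:250,280:430],None,fx=3.8,fy=3.8,interpolation=cv2.INTER_CUBIC)
cv2.imwrite('pics/cropS7.png',a)
E
```

```text
{'clock': np.float64(9.1), 'joint_pos': array([ -4.5962, -11.5549, -34.7156, -11.5805, -22.6354, -75.8789]), 'tool_pos': array([ 0.5408, -0.2027,  0.3022]), 'orientation': array([135.2122,  -0.7507,  90.9432]), 'force': array([ 0.1111,  0.5651, -1.5584]), 'opening': np.float64(0.0219)}
tool [ 0.5403 -0.2028  0.3024] [ 0.7048  0.0206 -0.7091] tilt 44.840205704199406 pred head [ 0.6563 -0.1994  0.1857]
side 464 al range 0.01503049126854458 0.19599554687260215
shaft dir [ 0.7345 -0.0023 -0.6786] tilt 47.267342834213366
top 584 al range 0.015153817211370255 0.19155714671361782
shaft dir [ 0.6924  0.0118 -0.7214] tilt 43.826158733769645
```

View pics/cropS7.png

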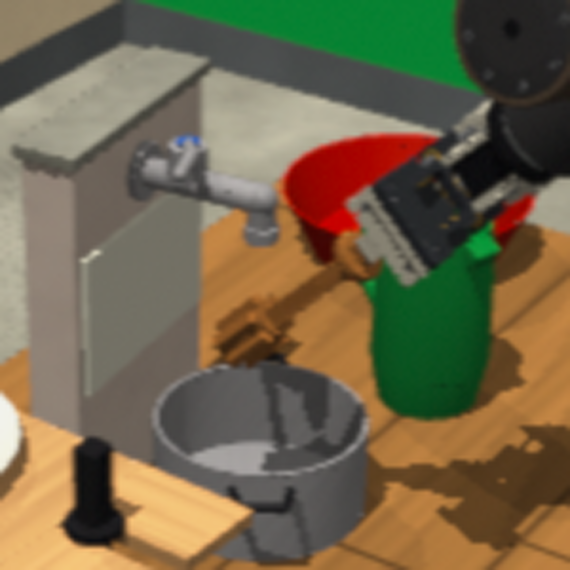

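View pics/top7.png

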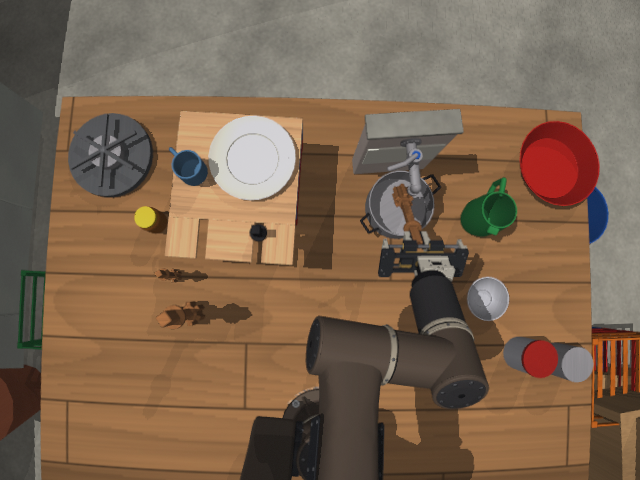

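```bash
python3 - <<'E'
from h import *
for n in('side','top'):
    S=load(n+'7'); p=proj(S,[[.6563,-.1994,.1857],[.653,-.204,.268],[.653,-.204,.1857]]); print(n,p)
    x0,y0=(p[0]-50).astype(int); im=S['color'].copy()
    a=cv2.resize(im[y0:y0+100,x0:x0+100],None,fx=5,fy=5,interpolation=cv2.INTER_CUBIC)
    for q,col in zip(p,((0,0,255),(255,0,0),(0,255,0))): cv2.drawMarker(a,tuple(((q-[x0,y0])*5+2).astype(int).tolist()),col,0,20,2)
    cv2.imwrite(f'pics/m7{n}.png',a)
a=np.hstack([cv2.imread('pics/m7side.png'),cv2.imread('pics/m7top.png')]); cv2.imwrite('pics/m7.png',cv2.resize(a,(800,400)))
S=load('side7');c=cloud(S);T=load('top7');d=cloud(T)
for c in(c,d):
    m=np.all((c>[.61,-.26,.13])&(c<[.71,-.14,.235]),-1); print(m.sum(),c[m].min(0),c[m].max(0),np.median(c[m],0))
E
```

```text
side [[345.78156647 186.33947733]
 [347.95744941 163.33247614]
 [347.41809447 186.05536083]]
top [[402.12545802 195.51818547]
 [410.73485513 190.39560345]
 [403.84330574 196.78513486]]
297 [ 0.61026055 -0.22911167  0.15144869] [ 0.68894956 -0.16715951  0.23422132] [ 0.64403132 -0.18835741  0.19490339]
375 [ 0.61038028 -0.22358767  0.15932814] [ 0.68841177 -0.17554756  0.23481627] [ 0.64708937 -0.19389846  0.20625307]
```

View pics/m7.png

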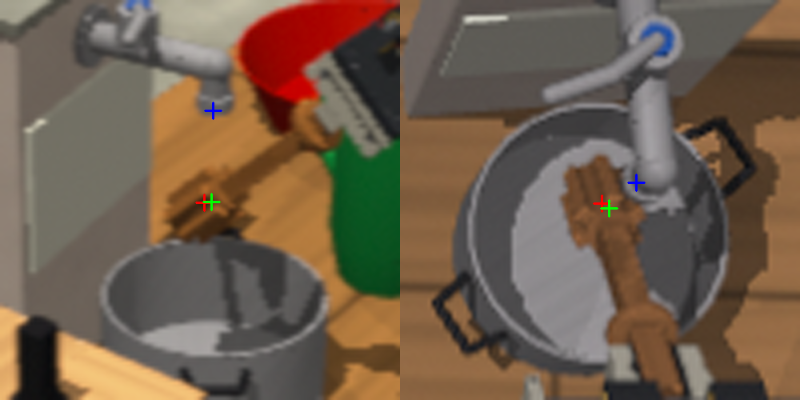

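The head sits about 5–8 mm left of the spout's centre. I'll nudge it.

{"op": "send_rows", "data": {
  "commands": [
    [1,[-0.012,-0.032,-0.01],[0,0,0]],
    [1,[0,0,0],[0,0,0]],
    [1,[0,0,0],[0,0,0]],
    [1,[0,0,0],[0,0,0]],
    [1,[0,0,0],[0,0,0]],
    [1,[0,0,0],[0,0,0]]
  ]
}}

```text
clock: 9.8
tool_pos: [0.5356, -0.2107, 0.3014]
orientation: [135.0, -0.7, 90.9]
force: [-0.8, 0.4, -1.5]
opening: 0.0217
```

```bash
python3 look.py 8 side,top;python3 ax.py 8 | grep -v '^0.'; python3 - <<'E'
from h import *
a=[]
for n in('side','top'):
    S=load(n+'8'); p=proj(S,[[.653,-.207,.268],[.653,-.207,.182]])
    x0,y0=(p[1]-50).astype(int)
    q=cv2.resize(S['color'][y0:y0+100,x0:x0+100],(400,400),interpolation=cv2.INTER_CUBIC)
    for r,col in zip(p,((255,0,0),(0,255,0))): cv2.drawMarker(q,tuple(((r-[x0,y0])*4+2).astype(int).tolist()),col,0,16,1)
    a.append(q)
cv2.imwrite('pics/m8.png',np.hstack(a))
for n in('plate','x'): pass
d=np.abs(load('top8')['color'].astype(int)-load('top0')['color']).sum(-1)>90
print('changed px plate/mug/turner/jug/jar/bowl', [int(d[v-6:v+6,u-6:u+6].sum()) for u,v in((253,159),(190,167),(258,231),(495,205),(147,219),(488,299))])
E
```

```text
{'clock': np.float64(9.8), 'joint_pos': array([ -6.6748, -11.4092, -33.5649, -14.6085, -23.8799, -71.7552]), 'tool_pos': array([ 0.5356, -0.2107,  0.3014]), 'orientation': array([135.0489,  -0.7493,  90.8833]), 'force': array([-0.8313,  0.3817, -1.5148]), 'opening': np.float64(0.0217)}
tool [ 0.5357 -0.2107  0.3013] [ 0.7063  0.0202 -0.7077] tilt 44.954608283707074 pred head [ 0.6519 -0.2073  0.1849]
side 459 al range 0.015149138766755766 0.1958150762590401
shaft dir [ 0.7043  0.0187 -0.7097] tilt 44.79160069119995
top 573 al range 0.015063640396781952 0.19021365969878717
shaft dir [ 0.7019  0.0139 -0.7121] tilt 44.590973361102044
changed px plate/mug/turner/jug/jar/bowl [0, 0, 0, 0, 0, 17]
```

View pics/m8.png

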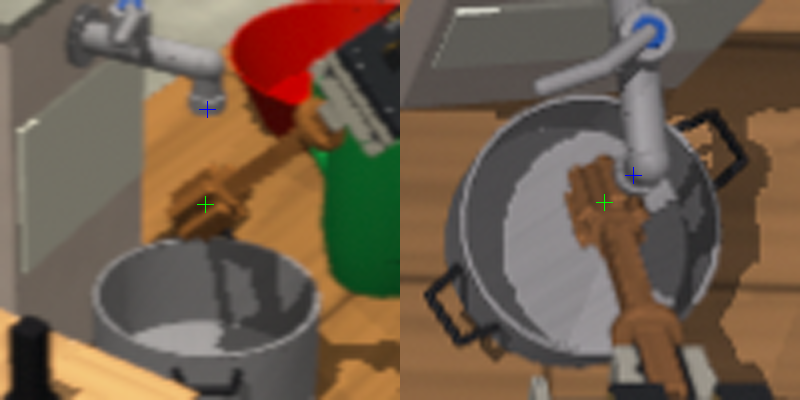

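The head is centred below the outlet in both views, clear of the spout and pot, at a 45° tilt. I'll hand it in.

```bash
python3 -c "
from plant import order,sensors
o=sensors.get_obs();print(o['qvel'].round(2),o['opening']);print(order.close_job())"
```

```text
[-0.03  0.22  0.17 -0.06 -0.05  0.11] 0.02162241526299074
the job is handed in; nothing more can be done
None
```

The stirrer was handed in at about 9.8 s, slanted under the spout and held still; the interface reported no verdict. I took the middle-sized stirrer from its slot by the grip, lifted it slightly and slid it out through the open front. Then I carried it across, tipped it head down and moved the head under the spout.

**Last checks:**
- **Tilt:** about 45° by both cameras and by the tool's own reading.
- **Head:** at about (0.652, -0.207, 0.185) m. By my measurement that is within about 5 mm of straight below the spout, about 83 mm below its outlet, and clear of the pot.
- **Grip:** the fingers stand at 21.6 mm on the 22 mm grip, and the joint speeds are close to zero.
- **Other things:** spot checks of the top pictures showed no change at the plate, mug, turner, jug or jar.

**What disagreed:**
- **Bowl:** a few pixels there changed. I took this as the arm's shadow and did not check it further.
- **Pot:** I judged it by eye in the pictures only.
- **Camera readings:** the two cameras differed by 2–5 mm in position. One earlier side-view reading put the tilt at 47°, against 44–45° from the others. All of this is within tolerance.

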